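# Clamp the dibber in the V-block for re-pointing

### The arm

A 6-joint arm with a two-finger parallel gripper is mounted at the origin on a cart in front of the work surface, level with it; the furniture and walls round the work are solid. World frame = base frame: x ahead of the robot, y to its left, z up, the work surface at z = 0. Lengths are in m, angles in rad, forces in N, time in s.
With the tool pointing down it reaches from about 0.225 to 0.875 m from the base axis. Payload 3.4 kg.
Tool frame: the origin (TCP) lies between the finger pads; the fingertips stand 17 mm ahead of it and the grasp point (between the pads) lies 2 mm behind it; y points along the fingers, z is the direction in which the jaws open and shut, and the axes are right-handed (so a half turn about y gives the same grasp; the last joint's range is limited). The gripper opens to 85 mm and grips with 20 to 120 N. Pads are 22 mm wide; open, the fingers measure 114 mm over their backs; the gripper's body (76 mm by 85 mm) begins 54 mm behind the grasp point. The pads swing forward as they close: fully open they stand 13 mm farther back than shut.
Start: joints at [-1.388, 0.276, 1.505, -0, 1.361, -0.121], TCP at [0.172, -0.549, 0.248] pointing down, gripper open.
Joint ranges: [-2.89, 2.89], [-0.75, 2.08], [0.22, 2.7], [-1.18, 4.32], [0.11, 2.71], [-2.7, 2.7]. Speed limits (rad/s): [2.57, 2.57, 3.14, 3.14, 3.14, 3.14].

### API

Orientations are given as a unit quaternion [w, x, y, z].
In Python, from rig import manip, get_image, camera_model, sign_off, spot_in, silhouettes, spot_point gives the robot as it stands.
- The arm moves only by the tool jog_arm, never from a script. Its argument "targets" is a list of rows, each a list of 3 entries, a list of its own where there are three numbers: the finger opening in m, from 0 to 0.0854, then the shift along the world's x, y, z in m, then the turn about the world's z in rad. In form: [[claw, [x, y, z], spin], ...]. A call has 1 to 10 rows; each row shifts and turns the commanded pose from where the row before left it; what a row does not reach is not made up. A row lasts 1/8 s, in which the tool goes at most 62.5 mm and 10.7 degrees, less where a joint would pass 70% of its speed; a pose out of reach is approached as far as the arm can. A call with a gripper value outside its range is refused whole. The fingers move at their own pace and stop on an object; "force" is the grip in N (left out, the last holds). Time passes only in rows, so rows that do not move let the fingers close. It gives the time, the measured TCP pose, the force and the opening at its end, in the units of the state.
- manip.get_state(): the state, without advancing time (a new reading comes with each control period).
- get_image(name): name is "side" or "top"; returns (picture, depth): 480x640x3 uint8, red, green, blue; 480x640 float32, m along the optical axis (not along the pixel's ray), 0 where there is no reading.
- camera_model(name): a dict with "mtx" (3x3 intrinsics, pixels), "world_from_camera" (4x4, takes a point from camera to world coordinates). Camera axes: x right, y up, looking along -z (the intrinsics and any distortion apply to the point x, -y, -z); pixel columns grow to the right and rows downward; lengths in m; the calibration is good to about 2 mm. A picture is of the moment at which its call begins. camera_model takes no time and is no camera call.
- sign_off(): hands the job in, once; it reports no verdict.
Trained networks look in the newest picture that a camera, given by its name, has taken for a name from the list of things; names that differ only in an ending like _2 or _b are one class to them, and where a whole thing is asked for, a point or a joint stands for the part that bears it (a point fixed in the world has none). Each returns a list of dicts, best first, with "score" (0 to 1); they miss things now and then, are a little off and sometimes report something else, mostly with a low value. They report only what shows in the picture. A call takes as long as a camera call.
- spot_in(name, camera): "position" ([column, row] in pixels, amid what is visible of it).
- silhouettes(name, camera): "mask" (480x640 bool, what is visible of it) and "position" ([column, row] in pixels, amid what is visible of it).
- spot_point(name, camera): "position" ([column, row] in pixels: a listed point, or the origin of a listed thing).
The state is a dict: "clock": time; "qpos": joint angles; "qd": joint speeds; "effort": joint torques, N m; "position": TCP position; "ee_rot": TCP orientation; "contact_force": force on the tool from outside, world axes, zero at the start; "moment": the same for the moment, N m; "width": finger opening in m.
Only numpy, scipy, OpenCV 4.12 (cv2) and the standard library are available. Lean on these libraries where they do the work, as an engineer would, in place of code of your own. Each camera call takes 0.05 s, during which the arm holds its last target.

### The job

The wooden dibber lying in the V-block of the clamping jig is to have its worn point rasped. Without pinching or lifting anything, push the dibber along the groove with a fingertip on its point until its blunt end is home against the steel end stop, then swing the clamp strap over it with the back of a finger until the strap meets its stop pin, then push the cam lever fully down so that the rubber foot clamps the dibber. Leave the things standing round about where they are.

Things in the scene. Friction and masses are not known exactly. Their poses are not given: they have to be found in the camera images.
- jig: clamping jig fixed to the table: plywood board 205 x 250 x 18 mm with a V-block, end stop and post. Origin on the table; x away from the robot at yaw 0, y left, z up. V groove (45 degree faces) along y at x = +30 mm, from y = -45 (stop) to +65 mm; V-block 66 mm wide, top at z = 45 mm. Post at x = -65, y = 0. Strap's stop pin, 8 mm thick, top at z = 82 mm, at x = -29, y = +15 mm
- dibber: turned wooden dibber, 168 mm long, about 70 g, loose in the groove; its x runs from blunt end to point, origin at half length on its underside. 27 mm thick over the 65 mm next to the blunt end, then tapering to the point. In the groove its axis is 45 mm and its top 58.5 mm above the table. It slides under less than 2 N and starts 13 to 30 mm short of the stop
- dibber_butt (a point): centre of the dibber's blunt end, on its axis
- dibber_point (a point): tip of the dibber's point, on its axis; it overhangs the V-block, free all round (board 27 mm below its axis). Pushed here along the jig's -y, at 45 mm above the table, the dibber slides home
- stop_face (a point): centre of the steel end stop's face (plate 50 mm wide, 6 mm thick, top 58 mm above the table), on the groove's line, 45 mm above the table; axes as the jig's: +y along the groove away from the stop, so dibber_butt is home at y = 0 here
- pivot (a point): point on the upright axis of the post, 78 mm above the table, at mid thickness of the strap; fixed to the jig, axes as the jig's. The strap turns about this axis
- swing (a joint): angle of the clamp strap about the post (rad): 0 = straight across the groove (along the jig's +x) against its stop pin; at angle q it points along (cos q, -sin q) in the jig's x, y, swung off towards the jig's -y. Parked at 0.9 to 1.6, travel to 1.9. Friction 0.12 N m, no spring: stays where it is left
- strap_nose (a point): round outer end of the strap, at mid thickness. The strap is a grey steel bar 22 mm wide, 12 mm thick, reaching 118 mm from the post's axis, 72 to 84 mm above the table while the lever is up (6 mm lower when down). Its bare side can be pushed 40 to 80 mm from the post. A fingertip 66 mm above the table passes over the V-block, stop and dibber
- foot: sprung rubber-tipped foot, 18 mm across, under the strap 95 mm from the post's axis (origin on the foot's axis, 9.5 mm above its rubber face). With the lever up it clears the dibber by about 3 mm, so the strap swings over freely; with the lever down it presses on the dibber with about 9 N
- lever (a joint): angle by which the cam lever has been pushed down (rad): 0 = up, 62 degrees above the level; 1.02 = fully down at its limit, 3.5 degrees above the level. Starts at 0 to 0.12. It needs 2 to 5 N at its end, has no return spring and stays where it is left. The cam drives the strap down by 6 mm
- lever_pin (a point): cross pin about which the lever turns, on the post's axis, 98 mm above the table; it turns with the strap. The lever points from it away from the strap's nose (at swing = 0 along the jig's -x, up or down in that upright plane)
- lever_end (a point): upper face of the lever's round black end, 88 mm along the lever from its pin and 8.5 mm above the line through the pin; the end is 20 mm wide; 180 mm above the table when up, about 112 mm when down
- teal_pen: a felt pen, 138 x 10 x 12 mm, lying on the jig's board near the post; loose, to be left alone; origin at the middle of its underside
- clay_pot: a small clay pot, 53 mm across, 48 mm high, standing behind the jig; loose, to be left alone; origin at the middle of its underside
- pin_tin: a round tin with a slip lid, 70 mm across, 36 mm high, right of the jig; loose, to be left alone; origin at the middle of its underside
- paver: a short strip of stone cubes on netting, 22 x 59 x 14 mm, behind the jig; loose, to be left alone; origin at the middle of its underside
- rasp: a small wood rasp, 235 mm long, 22 mm thick at its wooden handle, left of the jig on the table; loose, to be left alone; origin at the middle of its underside

How it is judged:
By the outcome, as a careful person would: the job done as asked, in the order asked, and still so for the second after the job is handed in, with the robot touching nothing.
It also fails if it takes over 54 s, if anything falls off the work surface, if the arm or the gripper's body presses on something with over 40 N, if the wrist force passes 120 N, or if a joint passes its speed limit or range.

## Working session

There is one attempt and no reset: what is moved stays moved. The work goes in short steps, Python scripts to look and compute and a tool call to move; the robot and the scene stay as the last step left them, time stands still between calls to the robot, and variables do not carry over. Pictures are saved under pics/ and viewed, and the job is handed in when it is done.

Besides the shell and the picture viewer there is one more tool, called after "Call:" as name([rows], argument=value, ...), one row to a line, values as JSON. jog_arm: Moves the arm, as the interface text tells. Its arguments: {"type":"object","properties":{"targets":{"type":"array","items":{"type":"array"}},"force":{"type":"number"}},"required":["targets"]}

```bash
mkdir -p pics; ls; python3 - <<'E'
from rig import manip, get_image, camera_model
import cv2
print(manip.get_state())
for n in("top","side"):
    p,d=get_image(n); cv2.imwrite(f"pics/{n}0.png",p[:,:,::-1]); c=camera_model(n); print(n,c)
E
```

```text
pics
{'clock': 0.0, 'qpos': array([-1.38802820e+00,  2.76593516e-01,  1.50612878e+00,  8.47407441e-06,
        1.36068235e+00, -1.21024443e-01]), 'qd': array([ 0.00105961, -0.00100595, -0.00137185, -0.00026964, -0.00148052,
        0.00038837]), 'effort': array([ 4.65169542e-04, -4.16765249e+01, -2.45801729e+01,  7.33752336e-05,
        1.08628583e-02,  1.00577125e-06]), 'position': array([ 0.17190085, -0.54819031,  0.24744225]), 'ee_rot': array([ 0.10697684, -0.10701053,  0.69960533, -0.69832449]), 'contact_force': array([-0.17117935, -0.25547853,  0.44305799]), 'moment': array([0.00114415, 0.04379787, 0.01076571]), 'width': 0.08537952701438074}
top {'mtx': array([[509.46280335,   0.        , 317.58277195],
       [  0.        , 509.46280335, 238.25319642],
       [  0.        ,   0.        ,   1.        ]]), 'world_from_camera': array([[-0.08486089,  0.97438882, -0.20824278,  0.39300391],
       [-0.99638486, -0.08382092,  0.01382971,  0.00631176],
       [-0.00397958,  0.20866356,  0.97797939,  1.16254766],
       [ 0.        ,  0.        ,  0.        ,  1.        ]])}
side {'mtx': array([[515.04219869,   0.        , 320.96401375],
       [  0.        , 515.04219869, 239.64539637],
       [  0.        ,   0.        ,   1.        ]]), 'world_from_camera': array([[-0.99958261, -0.02748178,  0.00890817,  0.59480577],
       [ 0.02190328, -0.51986625,  0.85396682,  0.83568989],
       [-0.01883747,  0.8538055 ,  0.52025121,  0.62816893],
       [ 0.        ,  0.        ,  0.        ,  1.        ]])}
```

View pics/top0.png

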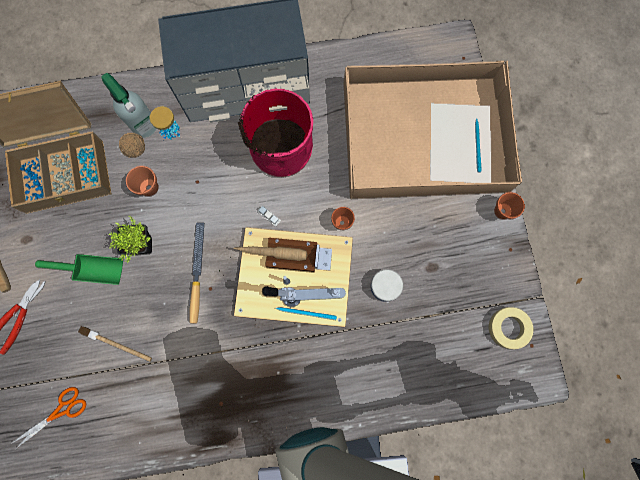

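View pics/side0.png

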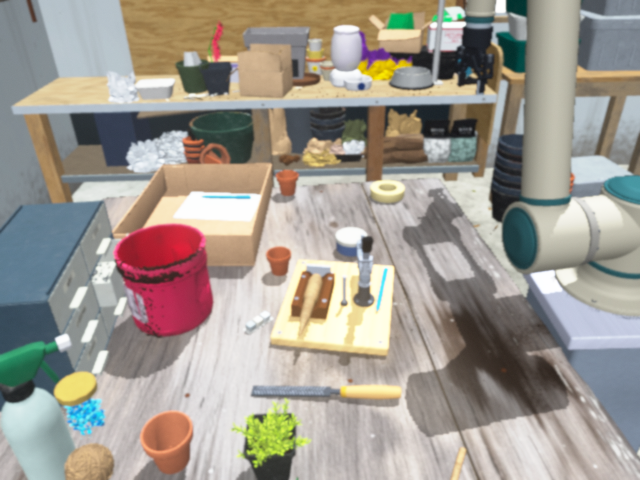

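```bash
cat > h.py <<'E'
from rig import manip, get_image, camera_model, sign_off, spot_in, silhouettes, spot_point
import numpy as np, cv2
C={n:camera_model(n) for n in("top","side")}
def ray(n,p):
    M=C[n]["mtx"];T=C[n]["world_from_camera"]
    d=np.array([(p[0]-M[0,2])/M[0,0],-(p[1]-M[1,2])/M[1,1],-1.])
    return T[:3,3],T[:3,:3]@d
def atz(n,p,z):
    o,d=ray(n,p); return o+d*(z-o[2])/d[2]
def proj(n,X):
    M=C[n]["mtx"];T=C[n]["world_from_camera"]
    c=T[:3,:3].T@(np.asarray(X)-T[:3,3]); return np.array([M[0,2]+M[0,0]*c[0]/-c[2],M[1,2]-M[1,1]*c[1]/-c[2]])
def cloud(n,d):
    M=C[n]["mtx"];T=C[n]["world_from_camera"]
    v,u=np.mgrid[:480,:640]
    P=np.stack([(u-M[0,2])/M[0,0]*d,-(v-M[1,2])/M[1,1]*d,-d],-1)
    return P@T[:3,:3].T+T[:3,3]
E
python3 - <<'E'
from h import *
Z=dict(dibber_butt=.045,dibber_point=.045,stop_face=.045,pivot=.078,strap_nose=.078,lever_pin=.098,lever_end=.18,jig=0,foot=.0710,teal_pen=.018,clay_pot=0,pin_tin=0,paver=0,rasp=0)
for k,z in Z.items():
    for n in("top","side"):
        r=spot_point(k,n)
        for q in r[:2]: print(k,n,round(q["score"],2),np.round(q["position"],1),np.round(atz(n,q["position"],z),4))
print(manip.get_state()["clock"])
E
```

```text
dibber_butt top 0.6 [306.  254.5] [0.5963 0.0194 0.045 ]
dibber_butt side 0.62 [315.5 277.2] [0.5985 0.0182 0.045 ]
dibber_point top 0.87 [231.6 249.2] [0.6225 0.184  0.045 ]
dibber_point side 0.9 [300.  339.6] [0.6264 0.194  0.045 ]
dibber_point side 0.43 [280.5 271.5] [ 0.6676 -0.0045  0.045 ]
stop_face top 0.67 [314.4 258.9] [0.5848 0.0015 0.045 ]
stop_face side 0.7 [317.  270.1] [ 0.5952 -0.0059  0.045 ]
pivot top 0.56 [289.3 297.3] [0.5013 0.0617 0.078 ]
pivot top 0.52 [271.4 291.9] [0.516  0.0989 0.078 ]
pivot side 0.88 [362.6 274.9] [0.5115 0.0614 0.078 ]
strap_nose top 0.89 [347.8 296.6] [ 0.4922 -0.0622  0.078 ]
strap_nose side 0.65 [363.  243.2] [ 0.5007 -0.0491  0.078 ]
lever_pin top 0.59 [291.6 292.5] [0.5088 0.0552 0.098 ]
lever_pin side 0.78 [365.3 263.3] [0.5063 0.0531 0.098 ]
lever_end top 0.87 [268.7 294. ] [0.5008 0.0956 0.18  ]
lever_end side 0.56 [367.2 238.6] [0.5098 0.1008 0.18  ]
jig top 0.67 [297.6 269.7] [0.5707 0.042  0.    ]
jig side 0.76 [326.6 304.4] [0.5784 0.0469 0.    ]
jig side 0.56 [367.  238.7] [ 0.4761 -0.194   0.    ]
foot side 0.54 [350.  247.2] [ 0.5271 -0.0464  0.071 ]
teal_pen top 0.53 [304.4 316.1] [0.4628 0.0344 0.018 ]
teal_pen side 0.7 [379.8 292.6] [0.4745 0.0377 0.018 ]
clay_pot top 0.65 [344.1 222.3] [ 0.6734 -0.0754  0.    ]
clay_pot top 0.57 [295.1 268.8] [0.5733 0.0476 0.    ]
clay_pot side 0.61 [279.8 269.2] [ 0.6751 -0.0781  0.    ]
pin_tin top 0.79 [384.8 284.9] [ 0.5187 -0.1541  0.    ]
pin_tin side 0.79 [351.9 247.6] [ 0.5143 -0.1568  0.    ]
pin_tin side 0.73 [361.5 270.3] [ 0.5005 -0.0654  0.    ]
paver top 0.72 [268.  214.1] [0.7086 0.1014 0.    ]
paver side 0.23 [377.3 293.2] [0.4762 0.0159 0.    ]
rasp top 0.71 [198.1 273.2] [0.5822 0.2709 0.    ]
rasp side 0.83 [326.6 392.7] [0.5853 0.2683 0.    ]
1.5
```

```bash
python3 - <<'E'
from h import *
p,d=get_image("top"); im=p[200:340,210:420,::-1]
cv2.imwrite("pics/top1.png",cv2.resize(im,None,fx=3.8,fy=3.8,interpolation=cv2.INTER_CUBIC))
P=cloud("top",d)
m=(P[...,0]>.42)&(P[...,0]<.72)&(P[...,1]>-.1)&(P[...,1]<.2)
b=m&(abs(P[...,2]-.018)<.008)
X=P[b]; print("board z",np.median(X[:,2]))
# project board pts from plane z=.018 by color
hsv=cv2.cvtColor(p,cv2.COLOR_RGB2HSV)
mask=((hsv[...,0]>15)&(hsv[...,0]<35)&(hsv[...,1]>60)&(hsv[...,2]>140)).astype(np.uint8)
mask[:200]=0;mask[340:]=0;mask[:,:225]=0;mask[:,365:]=0
n,l,s,_=cv2.connectedComponentsWithStats(mask); i=1+np.argmax(s[1:,4]); 
ys,xs=np.where(l==i)
Q=np.array([atz("top",(x,y),.018)[:2] for x,y in zip(xs,ys)],np.float32)
r=cv2.minAreaRect(Q); print(r,len(Q)); print(cv2.boxPoints(r))
for n in("top","side"):
  for k in("dibber","strap_nose","lever_end","jig","clay_pot","foot"):
    q=silhouettes(k,n)
    if q: 
        mk=q[0]["mask"]; ys,xs=np.where(mk); print(n,k,q[0]["score"],xs.min(),xs.max(),ys.min(),ys.max(),mk.sum())
m2=(P[...,2]>.05)&m
for lo,hi in((.05,.063),(.063,.09),(.09,.13),(.13,.2)):
    k=m&(P[...,2]>lo)&(P[...,2]<hi); 
    if k.sum(): print(lo,hi,k.sum(),P[k].min(0),P[k].max(0))
p,d=get_image("side"); im=p[220:370,250:420,::-1]
cv2.imwrite("pics/side1.png",cv2.resize(im,None,fx=4,fy=4,interpolation=cv2.INTER_CUBIC)[:600])
E
```

```text
board z 0.018568067974940927
((0.5569812655448914, 0.060043200850486755), (0.26771441102027893, 0.20490533113479614), 79.65089416503906) 6709
[[ 0.43214852 -0.0532312 ]
 [ 0.63372034 -0.0900415 ]
 [ 0.681814    0.17331761]
 [ 0.4802422   0.21012789]]
top dibber 0.75 238 306 247 260 644
top strap_nose 0.55 292 345 287 300 568
top lever_end 0.66 262 291 287 300 276
top jig 0.71 234 352 228 326 9108
top clay_pot 0.61 331 354 207 229 437
side dibber 0.91 299 320 275 331 587
side strap_nose 0.74 356 370 240 283 201
side jig 0.81 270 392 233 354 9014
side clay_pot 0.88 266 290 247 275 528
0.05 0.063 586 [ 0.49460353 -0.0923423   0.05002479] [0.69575403 0.16432658 0.06290651]
0.063 0.09 551 [ 0.4904082  -0.05688431  0.06323933] [0.60191317 0.08444101 0.08984929]
0.09 0.13 172 [ 0.49106569 -0.03908987  0.0902003 ] [0.5205688  0.07984041 0.12943865]
0.13 0.2 183 [0.49735795 0.07066759 0.130532  ] [0.51689737 0.10806837 0.18820162]
```

View pics/top1.png

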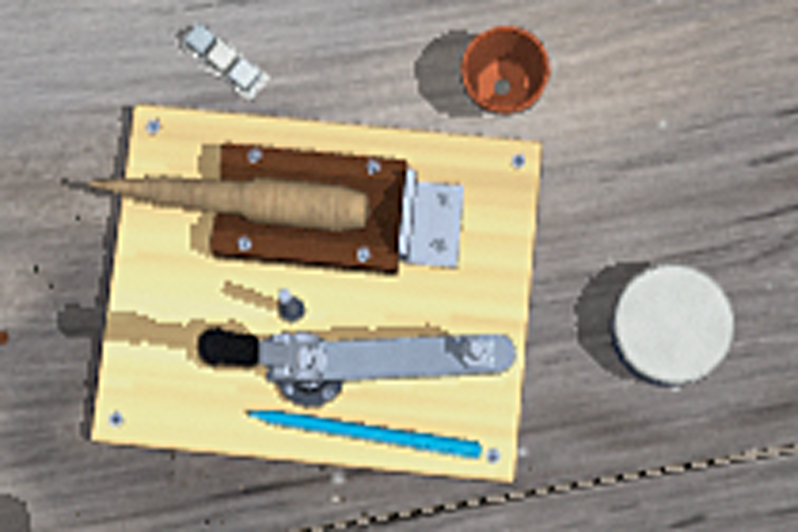

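View pics/side1.png

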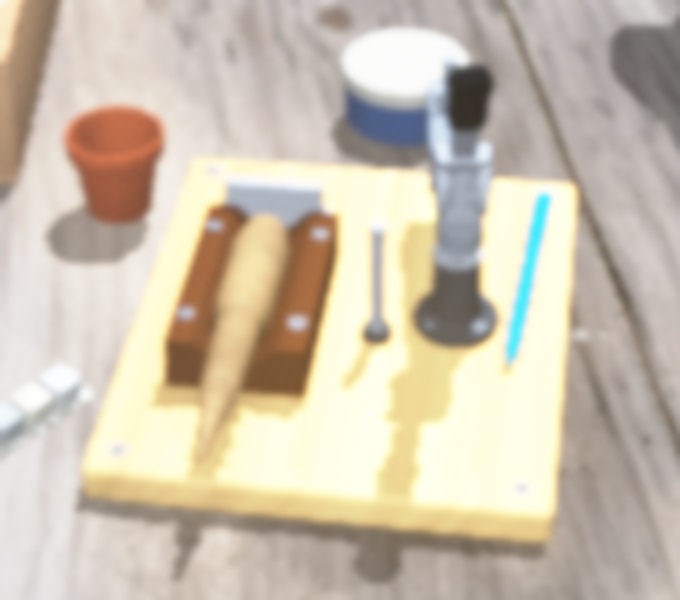

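```bash
cat > fit.py <<'E'
from h import *
from scipy.optimize import least_squares
t=lambda u,v:(210+(u+.5)/3.8-.5,200+(v+.5)/3.8-.5); s=lambda u,v:(250+(u+.5)/4-.5,220+(v+.5)/4-.5)
# (jig pt, uses board off, cam, px)
B=[((.1025,.125,.018),t(133,105),s(85,492)),((.1025,-.125,.018),t(541,143),s(198,158)),((-.1025,-.125,.018),t(513,482),s(578,183)),((-.1025,.125,.018),t(93,440),s(553,520))]
O=[("top",(.063,.065,.045),t(222,144)),("top",(.063,-.045,.045),t(407,160)),("top",(-.003,-.045,.045),t(397,272)),("top",(-.003,.065,.045),t(213,257)),
("side",(.063,.065,.045),s(168,347)),("side",(-.003,.065,.045),s(306,357)),
("top",(-.029,.015,.082),t(285,295)),("side",(-.029,.015,.082),s(378,225)),
("top",(-.065,0,.078),(289.3,297.3)),("side",(-.065,0,.078),(362.6,274.9)),
("top",(-.065,0,.018),t(310,388)) ,("side",(-.065,0,.018),s(456,315))]
def res(v):
    x,y,a,bx,by,*cam=v
    R=np.array([[np.cos(a),-np.sin(a)],[np.sin(a),np.cos(a)]])
    def W(p): return np.r_[R@np.array(p[:2])+[x,y],p[2]]
    sh={"top":np.array(cam[:2]),"side":np.array(cam[2:])}
    r=[]
    for p,a1,a2 in B:
        q=W((p[0]+bx,p[1]+by,p[2]))
        r+=[proj("top",q)+sh["top"]-a1,proj("side",q)+sh["side"]-a2]
    for c,p,px in O: r.append(proj(c,W(p))+sh[c]-px)
    r.append(np.array(cam[:2])*1.);r.append(np.array(cam[2:])*1.)
    return np.concatenate(r)
S=least_squares(res,[.57,.045,-.15,0,0,0,0,0,0],loss="soft_l1")
if __name__=="__main__":
    print(np.round(S.x,4)); print(np.round(S.fun.reshape(-1,2),1).tolist())
    x,y,a=S.x[:3];R=np.array([[np.cos(a),-np.sin(a)],[np.sin(a),np.cos(a)]])
    for n,p in dict(stop=(.03,-.045),pivot=(-.065,0),pin=(-.029,.015),gr65=(.03,.065)).items(): print(n,R@p+[x,y])
    J=lambda w:R.T@(np.array(w[:2])-[x,y])
    for n,px,z in(("top",(231.6,249.2),.045),("side",(300,339.6),.045),("top",(347.8,296.6),.078),("side",(363,243.2),.078),("top",(268.7,294),.18),("side",(367.2,238.6),.18)):
        print(n,px,np.round(J(atz(n,px,z)),4))
E
python3 fit.py
```

```text
[ 5.706e-01  4.910e-02 -1.787e-01 -1.460e-02  6.000e-04  3.628e-01
  8.801e-01 -3.935e-01  3.529e-01]
[[-0.3, -0.1], [-0.8, -4.6], [0.3, -0.3], [-1.3, 0.1], [0.3, 0.6], [-0.1, 0.8], [-1.1, 1.0], [0.8, -0.4], [-0.0, 0.1], [0.1, 0.3], [-0.1, -0.1], [-1.0, -0.7], [-1.2, -1.1], [0.5, -0.5], [0.0, 0.7], [0.4, 0.5], [0.7, -1.7], [2.2, 0.1], [0.3, -3.4], [0.4, 2.4], [0.4, 0.9], [-0.4, 0.4]]
stop [ 5.92075806e-01 -5.21949842e-04]
pivot [0.50658756 0.06064797]
pin [0.54468056 0.06900999]
gr65 [0.61162864 0.10772631]
top (231.6, 249.2) [0.0271 0.142 ]
side (300, 339.6) [0.0292 0.1525]
top (347.8, 296.6) [-0.0574 -0.1235]
side (363, 243.2) [-0.0513 -0.109 ]
top (268.7, 294) [-0.0769  0.0334]
side (367.2, 238.6) [-0.069  0.04 ]
```

Call:
jog_arm([
  [0,[0.023,0.039,0.002],-0.024],
  [0,[0.023,0.039,0.002],-0.024],
  [0,[0.023,0.039,0.002],-0.024],
  [0,[0.023,0.039,0.002],-0.024],
  [0,[0.023,0.039,0],-0.024],
  [0,[0.023,0.039,0],-0.024],
  [0,[0.023,0.039,0],-0.024],
  [0,[0.023,0.039,0],-0.024],
  [0,[0.023,0.039,0],-0.024],
  [0,[0.023,0.039,0],-0.024],
], force=20)

```text
clock: 3.45
position: [0.4026, -0.1574, 0.2566]
ee_rot: [-0.023, 0.022, -0.707, 0.707]
contact_force: [0.3, -0.4, 0.2]
width: -0.0003
```

Call:
jog_arm([
  [0,[0.023,0.039,0],-0.024],
  [0,[0.023,0.039,0],-0.024],
  [0,[0.023,0.039,0],-0.024],
  [0,[0.023,0.039,0],-0.024],
  [0,[0.023,0.039,0],-0.024],
  [0,[0.023,0.039,0],-0.024],
  [0,[0.023,0.039,0],-0.024],
  [0,[0.023,0.039,0],-0.024],
  [0,[0.023,0.039,0],-0.024],
  [0,[0.023,0.039,0],-0.024],
])

```text
clock: 4.7
position: [0.6327, 0.2327, 0.2563]
ee_rot: [0.062, -0.062, -0.704, 0.704]
contact_force: [1.4, -0.4, -0.0]
width: -0.0003
```

Call:
jog_arm([
  [0,[0,0,-0.03],0],
  [0,[0,0,-0.04],0],
  [0,[0,0,-0.04],0],
  [0,[0,0,-0.04],0],
  [0,[0,0,-0.03],0],
  [0,[0,0,-0.016],0],
  [0,[0,0,0],0],
])

```text
clock: 5.58
position: [0.6315, 0.2312, 0.0593]
ee_rot: [0.063, -0.062, -0.704, 0.705]
contact_force: [-0.6, -0.0, -0.2]
width: -0.0001
```

```bash
cat > look.py <<'E'
import sys
from h import *
tag=sys.argv[1]
for n,(r0,r1,c0,c1,f) in dict(top=(200,340,200,400,3.8),side=(200,360,240,430,3.7)).items():
    p,d=get_image(n); cv2.imwrite(f"pics/{n}{tag}.png",cv2.resize(p[r0:r1,c0:c1,::-1],None,fx=f,fy=f,interpolation=cv2.INTER_CUBIC)); np.save(f"d_{n}.npy",d)
s=manip.get_state(); print(s["clock"],s["position"],s["contact_force"],s["qpos"])
E
python3 look.py 2
```

```text
5.675 [0.63300359 0.23154136 0.06150284] [ 0.19530047 -0.00050075 -0.12387025] [ 2.47564762e-01  5.59379683e-01  1.53102738e+00 -1.04245267e-04
  1.04900865e+00  1.99458553e+00]
```

View pics/top2.png

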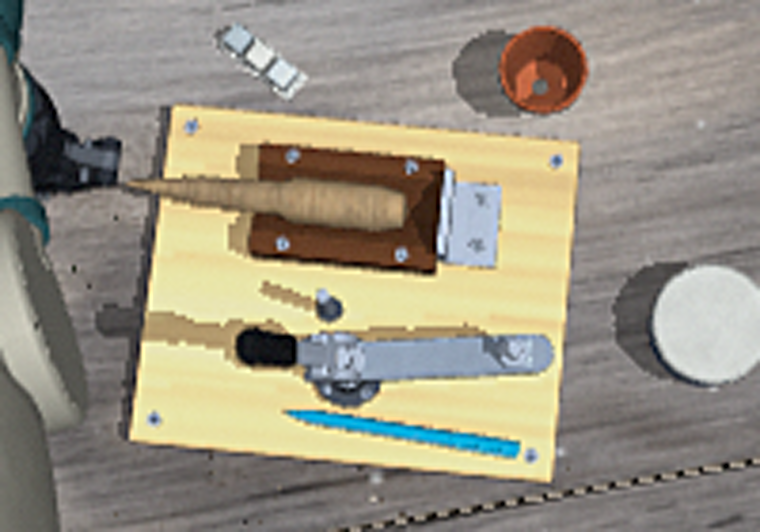

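View pics/side2.png

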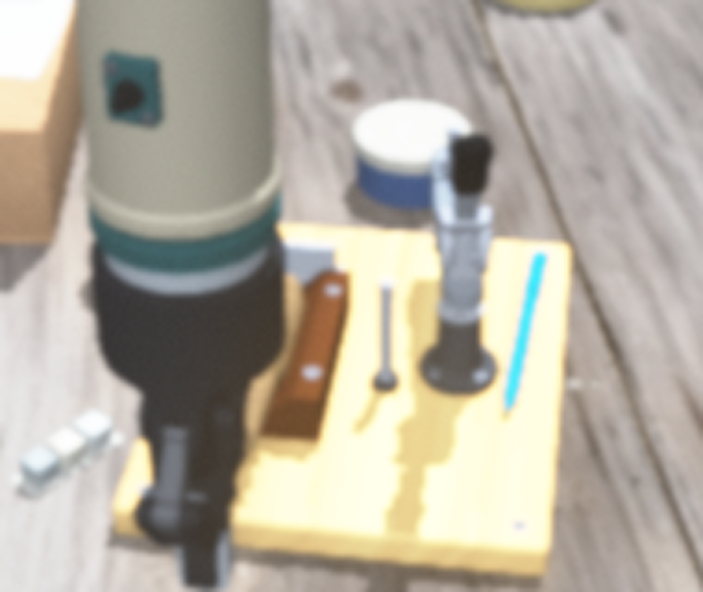

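```bash
python3 - <<'E'
from h import *
for i in range(2): print(manip.get_state()["position"])
for z in(.03,.045,.06): print(z,proj("side",(.633,.2315,z)),proj("side",(.633,.246,z)),proj("top",(.633,.217,z)))
d=np.load("d_top.npy");P=cloud("top",d)
m=(P[...,0]>.59)&(P[...,0]<.68)&(P[...,1]>.19)&(P[...,1]<.27)&(P[...,2]>.03)&(P[...,2]<.14)
X=P[m];print(len(X));
for r in X[np.argsort(X[:,1])][:25]:print(np.round(r,3))
d=np.load("d_side.npy");P=cloud("side",d)
m=(P[...,0]>.59)&(P[...,0]<.68)&(P[...,1]>.2)&(P[...,1]<.27)&(P[...,2]>.025)&(P[...,2]<.14)
X=P[m];print(len(X)); 
for r in X[np.argsort(X[:,2])][:25:2]:print(np.round(r,3))
E
```

```text
[0.63300359 0.23154136 0.06150284]
[0.63300359 0.23154136 0.06150284]
0.03 [295.9573966  362.77948332] [295.77804642 369.41861309] [217.96187196 247.13580987]
0.045 [295.54143546 355.89890458] [295.35396475 362.49664154] [216.65326093 245.85134785]
0.06 [295.11747129 348.88594448] [294.92159734 355.43942787] [215.31053212 244.53339766]
84
[0.611 0.19  0.13 ]
[0.619 0.191 0.136]
[0.61  0.191 0.113]
[0.615 0.191 0.133]
[0.611 0.191 0.123]
[0.617 0.191 0.132]
[0.613 0.192 0.133]
[0.612 0.192 0.129]
[0.619 0.193 0.137]
[0.611 0.194 0.11 ]
[0.611 0.194 0.121]
[0.634 0.194 0.115]
[0.619 0.194 0.128]
[0.611 0.195 0.103]
[0.616 0.196 0.121]
[0.612 0.196 0.109]
[0.619 0.196 0.117]
[0.612 0.196 0.118]
[0.614 0.197 0.117]
[0.611 0.198 0.102]
[0.612 0.198 0.109]
[0.617 0.199 0.117]
[0.619 0.199 0.115]
[0.615 0.199 0.114]
[0.613 0.199 0.114]
509
[0.637 0.236 0.043]
[0.634 0.238 0.045]
[0.631 0.239 0.045]
[0.635 0.239 0.046]
[0.629 0.238 0.047]
[0.626 0.241 0.047]
[0.627 0.239 0.048]
[0.627 0.238 0.049]
[0.626 0.239 0.05 ]
[0.641 0.241 0.05 ]
[0.64  0.242 0.051]
[0.622 0.23  0.051]
[0.636 0.243 0.052]
```

Call:
jog_arm([
  [0,[0,0,-0.008],0],
  [0,[0,0,-0.007],0],
  [0,[-0.0014,-0.0079,0],0],
  [0,[-0.0014,-0.0079,0],0],
  [0,[-0.0014,-0.0079,0],0],
  [0,[-0.0009,-0.0049,0],0],
  [0,[-0.0009,-0.0049,0],0],
  [0,[-0.0009,-0.0049,0],0],
  [0,[-0.0009,-0.0049,0],0],
  [0,[0,0,0],0],
])

```text
clock: 6.92
position: [0.6242, 0.1876, 0.0453]
ee_rot: [0.062, -0.062, -0.704, 0.704]
contact_force: [-0.1, 0.4, 1.5]
width: -0.0001
```

Call:
jog_arm([
  [0,[-0.0004,-0.002,0],0],
  [0,[-0.0004,-0.002,0],0],
  [0,[-0.0004,-0.002,0],0],
  [0,[-0.0004,-0.002,0],0],
  [0,[0,0,0],0],
])

```text
clock: 7.55
position: [0.6226, 0.1798, 0.0453]
ee_rot: [0.062, -0.062, -0.704, 0.704]
contact_force: [0.6, 0.2, 0.4]
width: 0.0
```

Call:
jog_arm([
  [0,[-0.0002,-0.001,0],0],
  [0,[-0.0002,-0.001,0],0],
  [0,[0,0,0],0],
])

```text
clock: 7.92
position: [0.6222, 0.1779, 0.0453]
ee_rot: [0.062, -0.062, -0.704, 0.704]
contact_force: [0.3, 1.1, 0.3]
width: -0.0001
```

Call:
jog_arm([
  [0,[-0.0002,-0.001,0],0],
  [0,[-0.0002,-0.001,0],0],
  [0,[0,0,0],0],
])

```text
clock: 8.3
position: [0.6219, 0.1761, 0.0454]
ee_rot: [-0.062, 0.062, 0.704, -0.704]
contact_force: [0.3, 1.4, -0.3]
width: 0.0002
```

```bash
python3 look.py 3
```

```text
8.4 [0.6218701  0.17611056 0.0453521 ] [ 0.19313956  1.66990892 -0.15971111] [1.68335581e-01 5.42541746e-01 1.61430961e+00 1.10789064e-04
 9.84632056e-01 1.91535347e+00]
```

View pics/top3.png

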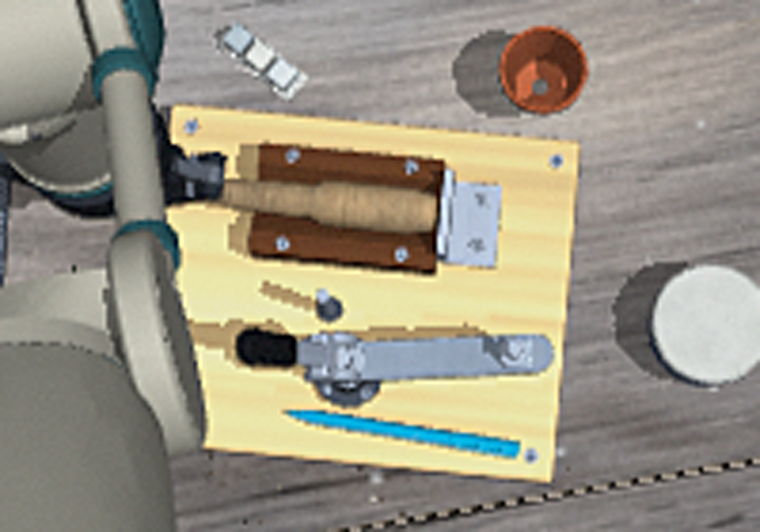

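Call:
jog_arm([
  [0,[-0.0002,-0.001,0],0],
  [0,[0,0,0],0],
])

```text
clock: 8.65
position: [0.6218, 0.1755, 0.0454]
ee_rot: [-0.062, 0.062, 0.705, -0.704]
contact_force: [0.4, 2.4, -0.1]
width: 0.0
```

Call:
jog_arm([
  [0,[-0.0002,-0.001,0],0],
  [0,[0,0,0],0],
])

```text
clock: 8.9
position: [0.6218, 0.175, 0.0455]
ee_rot: [-0.062, 0.063, 0.705, -0.704]
contact_force: [0.4, 5.8, -1.3]
width: -0.0001
```

Call:
jog_arm([
  [0,[-0.0002,-0.001,0],0],
  [0,[0,0,0],0],
])

```text
clock: 9.15
position: [0.6219, 0.1746, 0.0456]
ee_rot: [-0.062, 0.063, 0.705, -0.703]
contact_force: [0.6, 7.4, -0.4]
width: 0.0001
```

Call:
jog_arm([
  [0,[0.0009,0.0049,0],0],
  [0,[0.0018,0.0098,0],0],
  [0,[0.0027,0.0147,0],0],
  [0,[0,0,0.03],0],
  [0,[0,0,0.045],0],
  [0,[0,0,0.05],0],
  [0,[0,0,0.05],0.1],
  [0,[0,0,0.04],0.17],
  [0,[-0.02,-0.02,0],0.17],
  [0,[-0.02,-0.025,0],0.17],
])

```text
clock: 10.4
position: [0.5865, 0.1579, 0.261]
ee_rot: [-0.155, 0.154, -0.69, 0.69]
contact_force: [0.5, -1.0, -0.3]
width: 0.0002
```

```bash
python3 look.py 4
```

```text
10.5 [0.58461687 0.15601843 0.26085565] [ 0.52324984  0.89779051 -0.16127128] [ 0.14676409  0.31603243  1.41536134 -0.00160854  1.41188126  1.28366043]
```

View pics/top4.png

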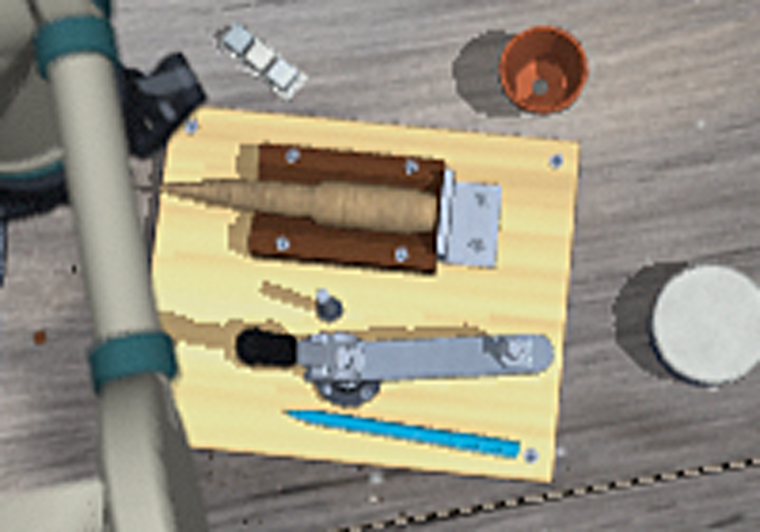

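View pics/side4.png

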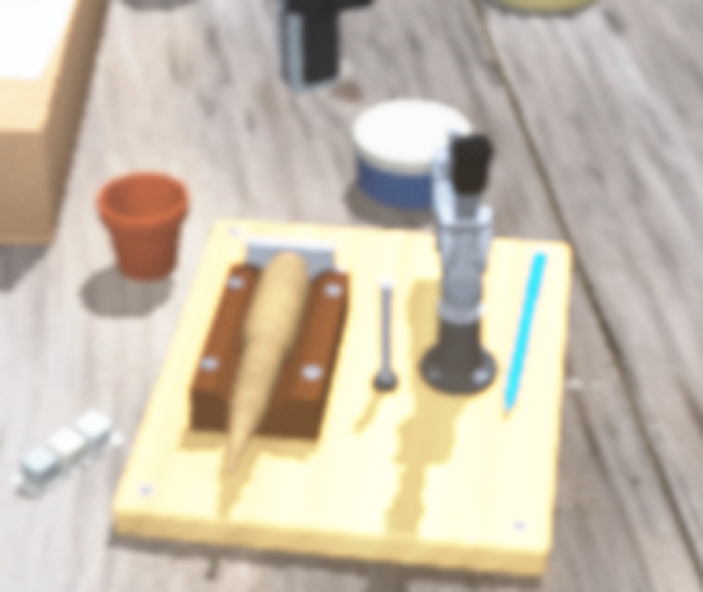

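```bash
python3 - <<'E'
from h import *
p,d=get_image("top"); c=p[235:285,265:345,::-1]
cv2.imwrite("pics/z5.png",cv2.resize(c,None,fx=10,fy=10,interpolation=cv2.INTER_NEAREST))
E
```

```text
(no output)
```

View pics/z5.png

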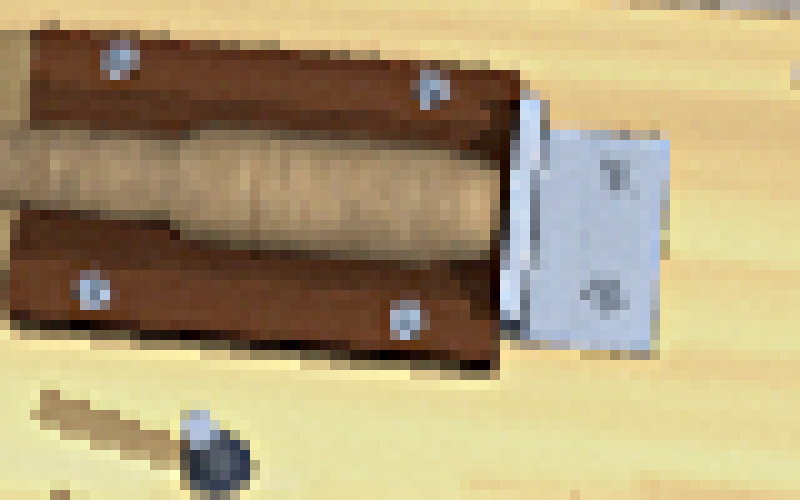

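Call:
jog_arm([
  [0,[-0.012,-0.017,0],0.17],
  [0,[-0.012,-0.017,0],0.17],
  [0,[-0.012,-0.017,0],0.17],
  [0,[-0.012,-0.017,0],0.17],
  [0,[-0.012,-0.017,0],0.17],
  [0,[-0.012,-0.017,0],0.17],
  [0,[-0.012,-0.017,0],0.04],
  [0,[-0.012,-0.017,0],0],
  [0,[-0.012,-0.017,0],0],
  [0,[-0.008,-0.002,0],0],
])

```text
clock: 11.8
position: [0.4705, 0.0018, 0.2604]
ee_rot: [-0.48, 0.48, -0.519, 0.52]
contact_force: [0.7, 0.3, -0.8]
width: -0.0
```

Call:
jog_arm([
  [0,[0,0,-0.03],0],
  [0,[0,0,-0.045],0],
  [0,[0,0,-0.045],0],
  [0,[0,0,-0.03],0],
  [0,[0,0,-0.02],0],
  [0,[0,0,-0.007],0],
  [0,[0,0,0],0],
])

```text
clock: 12.68
position: [0.4709, 0.0027, 0.0833]
ee_rot: [0.48, -0.48, 0.519, -0.519]
contact_force: [0.1, -0.1, 0.8]
width: 0.0001
```

```bash
python3 look.py 6
```

```text
12.775 [0.47144166 0.00244741 0.08414997] [ 0.51860091 -0.60077588 -0.54241228] [-1.42609804e-01  2.80796232e-01  1.96462074e+00  1.00064777e-04
  8.94232072e-01 -6.56518363e-02]
```

View pics/top6.png

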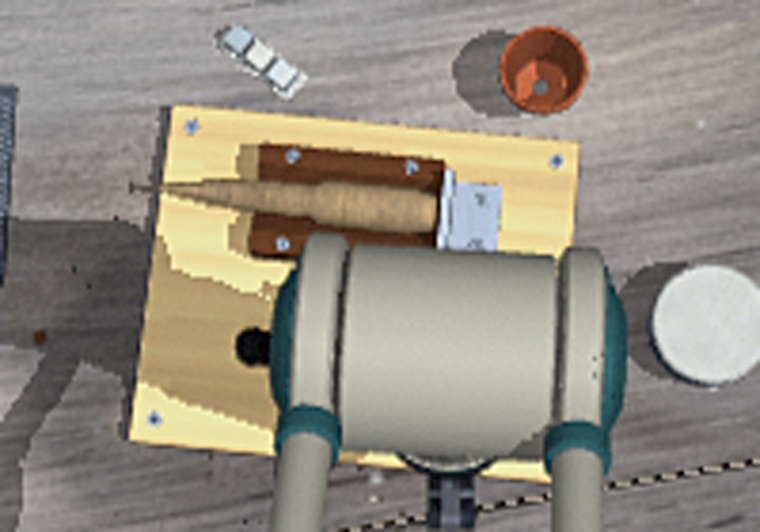

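View pics/side6.png

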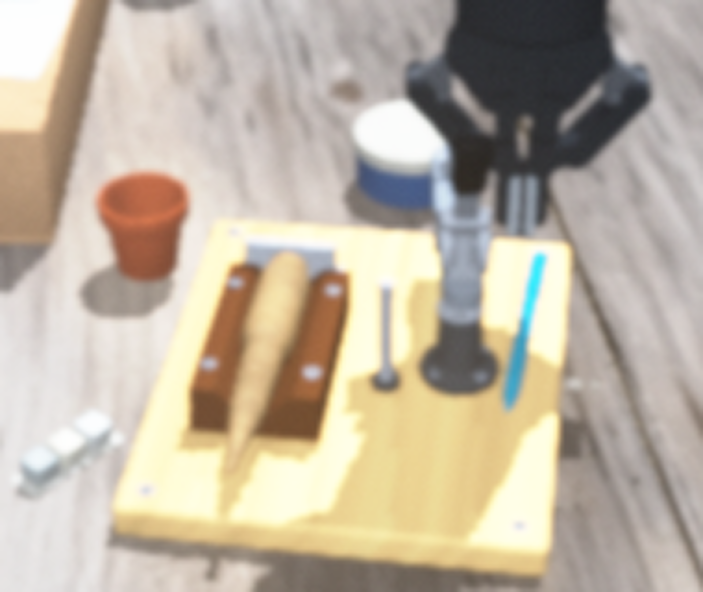

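```bash
cat > arc.py <<'E'
import numpy as np,sys
x,y,a=.5706,.0491,-.179
R=np.array([[np.cos(a),-np.sin(a)],[np.sin(a),np.cos(a)]])
def W(q,h,r=.062): return R@(np.array([-.065,0])+r*np.array([np.cos(q),-np.sin(q)])-h*np.array([np.sin(q),np.cos(q)]))+[x,y]
if __name__=="__main__":
    cur=np.array([.4705,.0020])
    L=[(1.47,.024)]+[(q,.023) for q in np.linspace(1.35,.03,11)]
    pq=1.47
    for q,h in L:
        w=W(q,h); print(round(q,3),np.round(w,4),"d",np.round(w-cur,4),round(pq-q,3)); cur=w;pq=q
E
python3 arc.py
```

```text
1.47 [0.4779 0.0007] d [ 0.0074 -0.0013] 0.0
1.35 [ 0.4862 -0.0022] d [ 0.0084 -0.003 ] 0.12
1.218 [ 0.4947 -0.0044] d [ 0.0085 -0.0021] 0.132
1.086 [ 0.5034 -0.0054] d [ 0.0087 -0.001 ] 0.132
0.954 [ 0.5121 -0.0052] d [0.0087 0.0001] 0.132
0.822 [ 0.5207 -0.0039] d [0.0086 0.0013] 0.132
0.69 [ 0.5291 -0.0015] d [0.0084 0.0024] 0.132
0.558 [0.5371 0.002 ] d [0.008  0.0035] 0.132
0.426 [0.5446 0.0065] d [0.0075 0.0045] 0.132
0.294 [0.5514 0.012 ] d [0.0068 0.0055] 0.132
0.162 [0.5574 0.0183] d [0.006  0.0063] 0.132
0.03 [0.5625 0.0253] d [0.0051 0.007 ] 0.132
```

Call:
jog_arm([
  [0,[0.0074,-0.0013,0],0],
  [0,[0.0084,-0.003,0],0.12],
  [0,[0.0085,-0.0021,0],0.132],
  [0,[0.0087,-0.001,0],0.132],
  [0,[0.0087,0.0001,0],0.132],
  [0,[0.0086,0.0013,0],0.132],
  [0,[0.0084,0.0024,0],0.132],
])

```text
clock: 13.65
position: [0.5294, -0.0016, 0.0839]
ee_rot: [-0.642, 0.643, -0.296, 0.296]
contact_force: [-2.2, -0.9, 0.4]
width: 0.0002
```

```bash
python3 look.py 7
```

```text
13.75 [ 0.53042685 -0.00138642  0.08379188] [ 0.04387415  0.70106113 -0.51103332] [-1.33766636e-01  3.56164620e-01  1.84068556e+00 -1.13853752e-04
  9.43410573e-01 -8.36626288e-01]
```

View pics/side7.png

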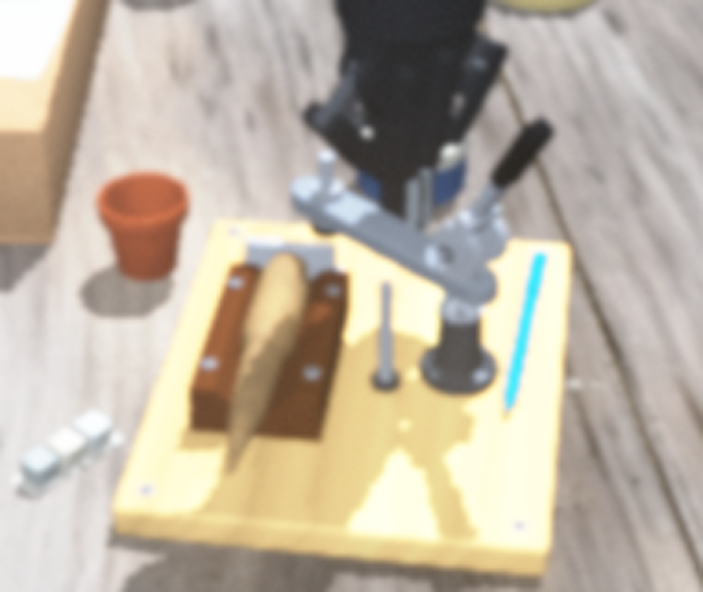

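View pics/top7.png

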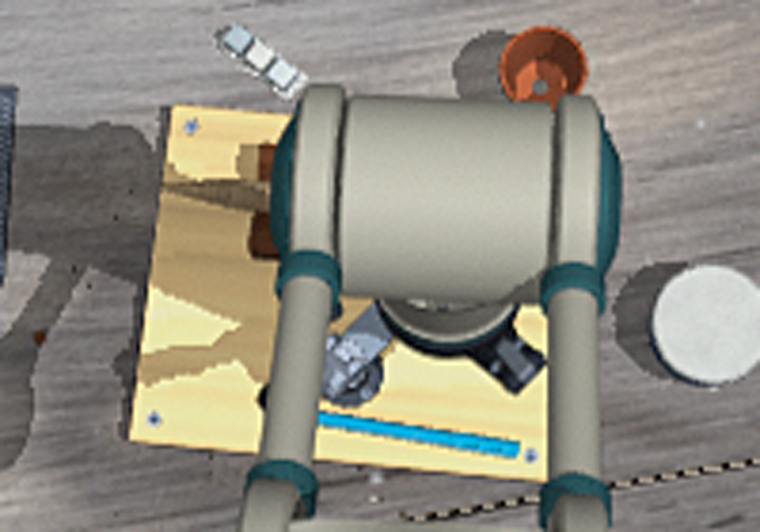

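Call:
jog_arm([
  [0,[0.008,0.0035,0],0.132],
  [0,[0.0075,0.0045,0],0.132],
  [0,[0.0068,0.0055,0],0.132],
  [0,[0.006,0.0063,0],0.132],
  [0,[0.0026,0.0035,0],0.066],
  [0,[0.0025,0.0035,0],0.066],
  [0,[0,0,0],0],
])

```text
clock: 14.62
position: [0.5625, 0.0249, 0.0836]
ee_rot: [-0.703, 0.704, -0.074, 0.074]
contact_force: [-2.5, -3.2, 1.2]
width: 0.0003
```

```bash
python3 look.py 8
```

```text
14.725 [0.56248516 0.02489801 0.08354992] [-1.75457126 -3.37062021  1.28741758] [-7.87281023e-02  3.98051839e-01  1.76827999e+00 -1.18686396e-03
  9.75338813e-01 -1.43923250e+00]
```

View pics/side8.png

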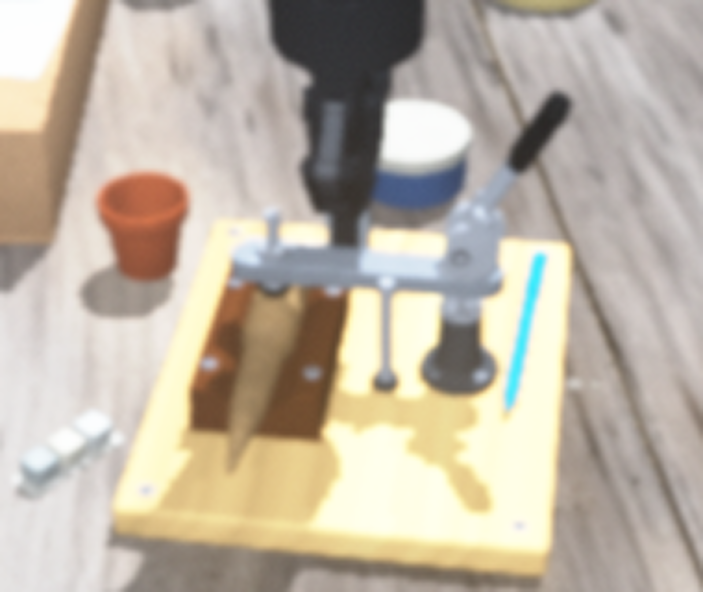

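Call:
jog_arm([
  [0,[0.0002,0.001,0],0],
  [0,[0.0002,0.001,0],0],
  [0,[0,0,0],0],
])

```text
clock: 15.1
position: [0.5627, 0.0254, 0.0835]
ee_rot: [-0.702, 0.705, -0.073, 0.073]
contact_force: [-2.3, -8.1, 1.6]
width: -0.0003
```

Call:
jog_arm([
  [0,[0.0002,0.001,0],0],
  [0,[0.0002,0.001,0],0],
  [0,[0,0,0],0],
])

```text
clock: 15.48
position: [0.5629, 0.026, 0.0835]
ee_rot: [-0.701, 0.706, -0.073, 0.073]
contact_force: [-4.1, -12.3, 2.8]
width: 0.0004
```

Call:
jog_arm([
  [0,[-0.001,-0.006,0],0],
  [0,[-0.0015,-0.008,0],0],
  [0,[-0.0015,-0.008,0],0],
  [0,[0,0,0.04],0],
  [0,[0,0,0.045],0],
  [0,[0,0,0.045],0],
  [0,[-0.012,0.013,0],0],
  [0,[-0.018,0.02,0],0],
  [0,[-0.018,0.02,0],0],
  [0,[0,0,0],0],
])

```text
clock: 16.73
position: [0.5085, 0.0627, 0.2122]
ee_rot: [0.704, -0.703, 0.074, -0.071]
contact_force: [-0.6, 0.1, -0.3]
width: -0.0003
```

```bash
python3 look.py 9; python3 - <<'E'
from h import *
for n in("top","side"):
  for k,z in(("lever_end",.18),("strap_nose",.078),("lever_pin",.098)):
    for q in spot_point(k,n)[:1]: print(n,k,round(q["score"],2),np.round(q["position"],1),np.round(atz(n,q["position"],z),4))
d=np.load("d_side.npy");P=cloud("side",d)
m=(P[...,0]>.4)&(P[...,0]<.5)&(P[...,1]>.0)&(P[...,1]<.14)&(P[...,2]>.12)
X=P[m];print(len(X),X.min(0),X.max(0))
for r in X[np.argsort(-X[:,2])][::12]:print(np.round(r,3))
E
```

```text
16.825 [0.51086199 0.06126708 0.21279202] [ 0.04405254 -0.08319483 -0.1365705 ] [-1.57360742e-02  2.09040417e-01  1.68886559e+00 -3.09527606e-04
  1.24427855e+00 -1.38013241e+00]
top lever_end 0.69 [387.6 282.7] [ 0.503  -0.1351  0.18  ]
top lever_pin 0.64 [290.1 292.2] [0.5097 0.0583 0.098 ]
side lever_end 0.68 [387.4 231.1] [0.4729 0.078  0.18  ]
side strap_nose 0.69 [304.5 271.7] [0.6186 0.0458 0.078 ]
side lever_pin 0.81 [367.2 263.8] [0.503  0.0549 0.098 ]
2507 [0.46193382 0.01284293 0.12009097] [0.49999695 0.12873402 0.54709219]
[0.499 0.129 0.547]
[0.483 0.12  0.546]
[0.473 0.117 0.545]
[0.477 0.12  0.544]
[0.473 0.115 0.544]
[0.493 0.125 0.543]
[0.484 0.12  0.542]
[0.484 0.122 0.541]
[0.498 0.124 0.541]
[0.486 0.119 0.54 ]
[0.486 0.121 0.539]
[0.477 0.117 0.538]
[0.48  0.12  0.538]
[0.486 0.121 0.537]
[0.495 0.121 0.536]
[0.482 0.117 0.535]
[0.484 0.117 0.534]
[0.49  0.119 0.533]
[0.495 0.119 0.532]
[0.497 0.119 0.531]
[0.494 0.119 0.529]
[0.491 0.12  0.528]
[0.497 0.117 0.527]
[0.489 0.116 0.525]
[0.497 0.117 0.523]
[0.496 0.115 0.522]
[0.483 0.087 0.52 ]
[0.487 0.091 0.518]
[... 2920 characters left out ...]

[0.476 0.073 0.332]
[0.485 0.09  0.33 ]
[0.492 0.094 0.329]
[0.487 0.09  0.327]
[0.477 0.074 0.326]
[0.496 0.081 0.304]
[0.491 0.053 0.302]
[0.491 0.059 0.301]
[0.491 0.058 0.299]
[0.499 0.058 0.298]
[0.499 0.084 0.293]
[0.497 0.083 0.287]
[0.494 0.059 0.275]
[0.497 0.078 0.268]
[0.497 0.056 0.243]
[0.465 0.073 0.185]
[0.472 0.074 0.184]
[0.472 0.063 0.182]
[0.473 0.062 0.179]
[0.471 0.075 0.176]
[0.468 0.077 0.174]
[0.478 0.065 0.171]
[0.48  0.064 0.168]
[0.474 0.076 0.165]
[0.484 0.068 0.163]
[0.476 0.075 0.16 ]
[0.483 0.076 0.157]
[0.484 0.075 0.155]
[0.48  0.073 0.151]
[0.49  0.067 0.148]
[0.487 0.069 0.143]
[0.493 0.069 0.139]
[0.495 0.07  0.135]
[0.498 0.067 0.131]
[0.497 0.068 0.126]
```

View pics/side9.png

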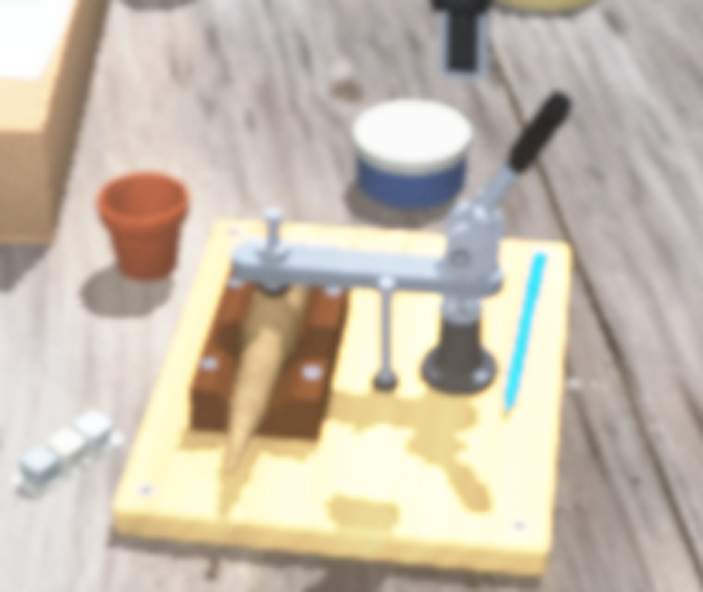

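View pics/top9.png

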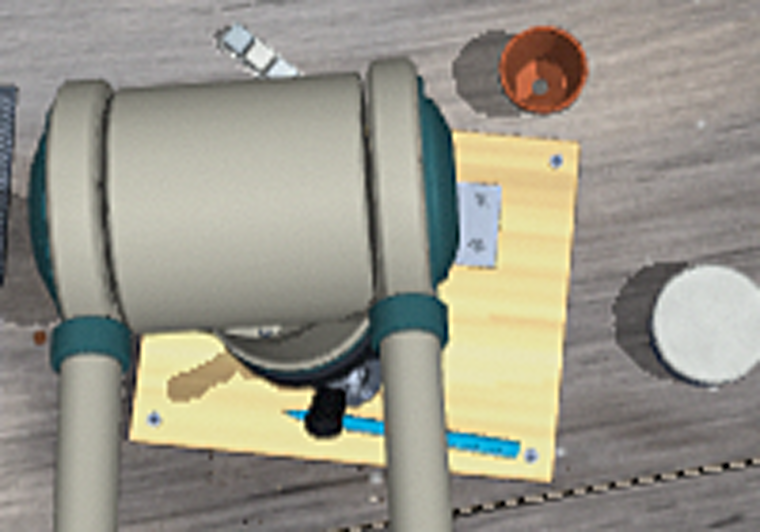

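```bash
python3 - <<'E'
import numpy as np
from arc import R,x,y
cur=np.array([.5108,.0613,.2128])
L=[(None,(-.070,0,.182))]
for th,s in zip(np.radians([64,58,50,42,34,26,19,12,7,3]),np.linspace(.078,.088,10)):
    cx=-.065-s*np.cos(th)+.0085*np.sin(th); cz=.098+s*np.sin(th)+.0085*np.cos(th)
    L.append((round(np.degrees(th)),(cx+.011,0,cz+.017)))
for t,p in L:
    w=np.r_[R@np.array(p[:2])+[x,y],p[2]]; print(t,np.round(p,4),np.round(w,4),np.round(w-cur,4)); cur=w
E
```

```text
None [-0.07   0.     0.182] [0.5017 0.0616 0.182 ] [-0.0091  0.0003 -0.0308]
64 [-0.0806  0.      0.1888] [0.4913 0.0634 0.1888] [-0.0104  0.0019  0.0068]
58 [-0.0887  0.      0.1866] [0.4833 0.0649 0.1866] [-0.008   0.0015 -0.0022]
50 [-0.0991  0.      0.1819] [0.4731 0.0667 0.1819] [-0.0102  0.0018 -0.0047]
42 [-0.1088  0.      0.1757] [0.4636 0.0685 0.1757] [-0.0095  0.0017 -0.0062]
34 [-0.1176  0.      0.1681] [0.4549 0.07   0.1681] [-0.0087  0.0016 -0.0076]
26 [-0.1254  0.      0.1593] [0.4472 0.0714 0.1593] [-0.0077  0.0014 -0.0089]
19 [-0.1313  0.      0.1506] [0.4414 0.0725 0.1506] [-0.0058  0.0011 -0.0087]
12 [-0.1361  0.      0.1411] [0.4366 0.0733 0.1411] [-0.0048  0.0009 -0.0095]
7 [-0.1392  0.      0.134 ] [0.4336 0.0739 0.134 ] [-0.003   0.0005 -0.0071]
3 [-0.1414  0.      0.1281] [0.4314 0.0743 0.1281] [-0.0022  0.0004 -0.0059]
```

Call:
jog_arm([
  [0,[-0.005,0.0005,-0.015],0],
  [0,[-0.004,0,-0.01],0],
  [0,[-0.0104,0.0018,0],0],
  [0,[-0.008,0.0015,-0.001],0],
  [0,[-0.0051,0.0009,-0.0024],0],
  [0,[-0.0051,0.0009,-0.0023],0],
  [0,[-0.0048,0.0009,-0.0031],0],
  [0,[-0.0047,0.0008,-0.0031],0],
])

```text
clock: 18.12
position: [0.4644, 0.068, 0.1764]
ee_rot: [0.703, -0.703, 0.073, -0.074]
contact_force: [2.0, -0.3, -0.9]
width: 0.0
```

```bash
python3 look.py 10
```

```text
18.225 [0.46343901 0.06808804 0.1760028 ] [ 0.45090515 -0.36292116  0.44432906] [-3.11625332e-03  1.72726646e-01  1.83699323e+00  4.19037749e-04
  1.13336128e+00 -1.36630918e+00]
```

View pics/side10.png

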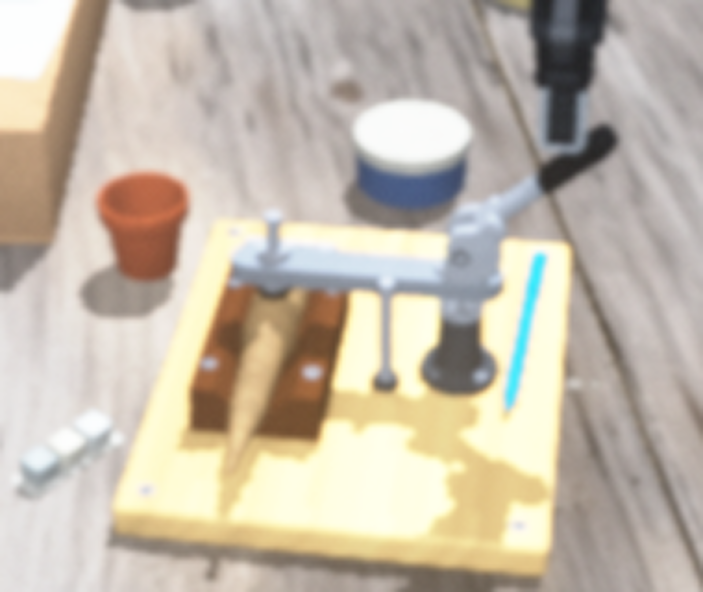

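Good: the lever follows the finger. Continuing.

Call:
jog_arm([
  [0,[-0.0044,0.0008,-0.0038],0],
  [0,[-0.0043,0.0008,-0.0038],0],
  [0,[-0.0039,0.0007,-0.0045],0],
  [0,[-0.0038,0.0007,-0.0044],0],
  [0,[-0.0029,0.0005,-0.0044],0],
  [0,[-0.0029,0.0006,-0.0043],0],
  [0,[-0.0024,0.0004,-0.0048],0],
  [0,[-0.0024,0.0005,-0.0047],0],
  [0,[-0.0015,0.0002,-0.0036],0],
  [0,[-0.0015,0.0003,-0.0035],0],
])

```text
clock: 19.48
position: [0.4344, 0.0734, 0.1345]
ee_rot: [0.703, -0.703, 0.073, -0.073]
contact_force: [2.1, -1.5, 2.2]
width: 0.0003
```

Call:
jog_arm([
  [0,[-0.0011,0.0002,-0.003],0],
  [0,[-0.0011,0.0002,-0.0029],0],
  [0,[0,0,0],0],
])

```text
clock: 19.85
position: [0.4316, 0.0739, 0.1284]
ee_rot: [0.703, -0.703, 0.074, -0.073]
contact_force: [0.6, 0.1, 1.8]
width: -0.0003
```

Call:
jog_arm([
  [0,[0,0,-0.0015],0],
  [0,[0,0,-0.0015],0],
  [0,[0,0,0],0],
])

```text
clock: 20.23
position: [0.4313, 0.074, 0.1268]
ee_rot: [0.703, -0.703, 0.074, -0.073]
contact_force: [-3.8, 0.1, 12.4]
width: -0.0001
```

Call:
jog_arm([
  [0,[0,0,-0.001],0],
  [0,[0,0,-0.001],0],
  [0,[0,0,0],0],
])

```text
clock: 20.6
position: [0.4311, 0.0741, 0.126]
ee_rot: [0.703, -0.703, 0.074, -0.073]
contact_force: [-6.5, 0.4, 23.6]
width: -0.0002
```

Call:
jog_arm([
  [0,[0,0,0.005],0],
  [0,[0,0,0.02],0],
  [0,[0,0,0.045],0],
  [0,[0,0,0.05],0],
  [0,[-0.03,-0.02,0.03],0],
  [0,[-0.02,-0.05,0],0],
  [0,[-0.01,-0.055,0],0],
  [0,[0,-0.055,0],0],
  [0,[0,-0.055,0],0],
  [0,[0,-0.03,0],0],
])

```text
clock: 21.85
position: [0.3712, -0.1931, 0.273]
ee_rot: [0.704, -0.703, 0.075, -0.074]
contact_force: [0.1, 0.7, 0.1]
width: -0.0
```

```bash
python3 look.py 11; python3 - <<'E'
from h import *
from fit import S
x,y,a=S.x[:3];R=np.array([[np.cos(a),-np.sin(a)],[np.sin(a),np.cos(a)]])
for n in("top","side"):
  for k,z in(("lever_end",.112),("strap_nose",.072),("dibber_point",.045),("dibber_butt",.045),("stop_face",.045),("teal_pen",.018),("clay_pot",0),("pin_tin",0),("paver",0),("rasp",0)):
    for q in spot_point(k,n)[:1]:
        w=atz(n,q["position"],z); print(n,k,round(q["score"],2),np.round(w,4),"jig",np.round(R.T@(w[:2]-[x,y]),4))
p,d=get_image("top"); cv2.imwrite("pics/z12.png",cv2.resize(p[225:325,230:360,::-1],None,fx=6,fy=6,interpolation=cv2.INTER_CUBIC))
E
```

```text
21.95 [ 0.37160957 -0.19354423  0.27284533] [ 0.34761881  0.12299884 -0.30171496] [-6.45839489e-01  2.28233684e-02  1.75580970e+00 -8.91061481e-04
  1.36494952e+00 -2.00455243e+00]
top lever_end 0.59 [0.4191 0.0761 0.112 ] jig [-0.1538 -0.0003]
top strap_nose 0.69 [0.6177 0.0353 0.072 ] jig [ 0.0489 -0.0052]
top dibber_point 0.67 [0.6215 0.1673 0.045 ] jig [0.0292 0.1254]
top dibber_butt 0.92 [ 0.5968 -0.0013  0.045 ] jig [ 0.0348 -0.0449]
top stop_face 0.58 [ 0.5884 -0.0039  0.045 ] jig [ 0.027 -0.049]
top teal_pen 0.59 [0.4679 0.027  0.018 ] jig [-0.0971 -0.0399]
top clay_pot 0.63 [ 0.6785 -0.0811  0.    ] jig [ 0.1293 -0.1089]
top pin_tin 0.8 [ 0.5226 -0.149   0.    ] jig [-0.012  -0.2034]
top paver 0.52 [0.7159 0.1033 0.    ] jig [0.1334 0.0792]
top rasp 0.66 [0.5828 0.2669 0.    ] jig [-0.0267  0.2165]
side lever_end 0.68 [0.4211 0.073  0.112 ] jig [-0.1513 -0.003 ]
side strap_nose 0.77 [0.6205 0.0408 0.072 ] jig [0.0506 0.0007]
side dibber_point 0.82 [0.6237 0.1679 0.045 ] jig [0.0312 0.1263]
side dibber_butt 0.9 [ 0.592  -0.0099  0.045 ] jig [ 0.0316 -0.0542]
side stop_face 0.8 [ 0.5923 -0.0043  0.045 ] jig [ 0.0309 -0.0487]
side teal_pen 0.49 [0.4785 0.0382 0.018 ] jig [-0.0887 -0.0271]
side clay_pot 0.92 [ 0.6798 -0.069   0.    ] jig [ 0.1285 -0.0968]
side pin_tin 0.87 [ 0.5166 -0.1664  0.    ] jig [-0.0148 -0.2217]
side paver 0.62 [0.7079 0.0981 0.    ] jig [0.1265 0.0726]
```

View pics/side11.png

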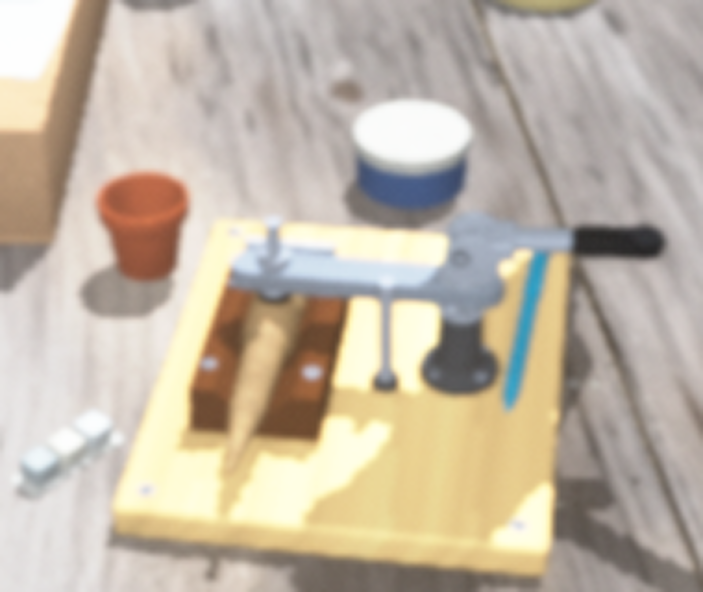

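View pics/z12.png

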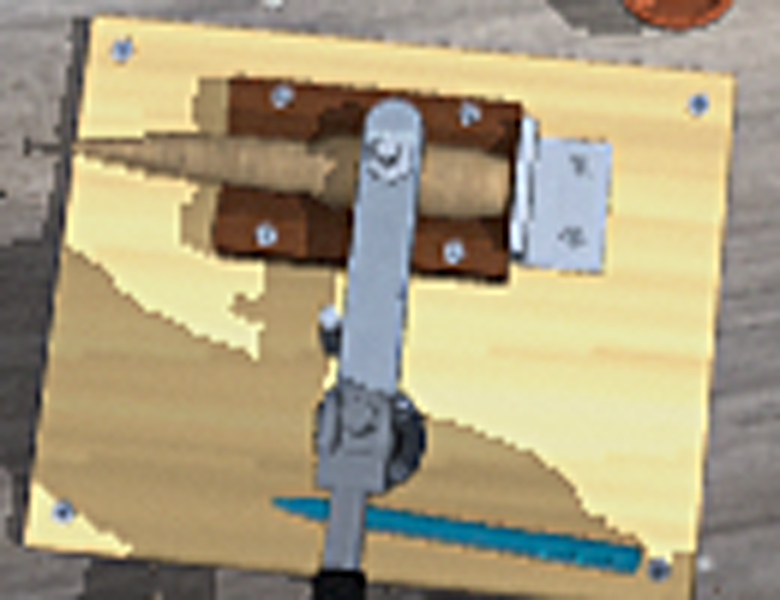

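```bash
python3 -c "
from rig import *
print(sign_off())"
```

```text
the job is handed in; nothing more can be done
None
```

I handed the job in at about 23 s of the 54 s allowed, done in the order you asked: dibber slid home, strap swung to its pin, cam lever pushed down. Nothing was pinched or lifted. The sign-off gives no verdict, so these results rest on my own checks.

**Pushing the dibber home:** I pushed with the closed fingers on the point. The force rose from about 1.5 N to 7.4 N when the blunt end met the stop. In the last look the point sat 125–126 mm along the groove, against 123 mm expected, which is within calibration error.

**Swinging the strap:** I turned it over with the back of a finger until the force rose to about 13 N against the pin. The last pictures show it straight across the groove against the pin.

**Pushing the lever down:** I pressed it until the force rose to about 24 N at its limit. In the side picture it lies nearly level and the foot is on the dibber.

**Last checks:** the arm was clear and reading about zero force. The pen, pot, tin, paver and rasp look where they were.
- **Disagreement:** the detectors differed by up to about 9 mm between the two cameras on the blunt end. They put it at −45 mm (top) and −54 mm (side), and home is −45 mm. I trusted the rise in force and the pictures there.
- **Not measured:** the top picture leaves a thin dark line, about one pixel (2 mm), between the blunt end and the stop. I took it for the rounded edge. The foot's clamping force was not measured either.

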